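Rotate three mould trays onto their own setting plates

TASK

The three pellet mould trays are standing on the wrong setting plates: move each one onto the plate whose rim has the colour of its pellets, centred and square on it, using the empty grey plate as the spare place on the way. The trays are full, so carry them level and set them down gently without dropping them, and never stand one on the bare bench. Leave the amber jar, the white pot and the brass weight where they are.

Things in the scene. Friction and masses are not known exactly. Their poses are not given: they have to be found in the camera images.
- tray_red_center (a point): Loose tray, 0.2-0.42 kg: dark slab 110 (x) x 84 (y) x 18 mm with a grid of red pellets on top; above it an aluminium handle bar along x, 90 long, 14 wide (y; grip across this), 12 high, on two posts at x = +-41 mm, 30 mm clear under the bar. 62 mm tall in all. Point: half-way up, 31 mm above the underside, 25 mm below the bar's middle. z up; a half turn makes no difference.
- tray_yellow_center (a point): Loose tray, 0.2-0.42 kg: dark slab 110 (x) x 84 (y) x 18 mm with a grid of yellow pellets on top; above it an aluminium handle bar along x, 90 long, 14 wide (y; grip across this), 12 high, on two posts at x = +-41 mm, 30 mm clear under the bar. 62 mm tall in all. Point: half-way up, 31 mm above the underside, 25 mm below the bar's middle. z up; a half turn makes no difference.
- tray_blue_center (a point): Loose tray, 0.2-0.42 kg: dark slab 110 (x) x 84 (y) x 18 mm with a grid of blue pellets on top; above it an aluminium handle bar along x, 90 long, 14 wide (y; grip across this), 12 high, on two posts at x = +-41 mm, 30 mm clear under the bar. 62 mm tall in all. Point: half-way up, 31 mm above the underside, 25 mm below the bar's middle. z up; a half turn makes no difference.
- plate_red: Red setting plate, fixed: flat slab 140 (x) x 114 (y) x 12 mm high, red rim, no raised edge; home of the red tray, black inlay; a wrong tray stands on it at the start. Origin at the centre of its underside, on the bench, its top 12 mm above; x along its long side, z up. A centred tray leaves 15 mm of rim all round.
- plate_yellow: Yellow setting plate, fixed: flat slab 140 (x) x 114 (y) x 12 mm high, yellow rim, no raised edge; home of the yellow tray, black inlay; a wrong tray stands on it at the start. Origin at the centre of its underside, on the bench, its top 12 mm above; x along its long side, z up. A centred tray leaves 15 mm of rim all round.
- plate_blue: Blue setting plate, fixed: flat slab 140 (x) x 114 (y) x 12 mm high, blue rim, no raised edge; home of the blue tray, black inlay; a wrong tray stands on it at the start. Origin at the centre of its underside, on the bench, its top 12 mm above; x along its long side, z up. A centred tray leaves 15 mm of rim all round.
- plate_grey: Grey setting plate, fixed: flat slab 140 (x) x 114 (y) x 12 mm high, grey rim, no raised edge; the spare plate, empty at the start, aluminium inlay. Origin at the centre of its underside, on the bench, its top 12 mm above; x along its long side, z up. A centred tray leaves 15 mm of rim all round.
- jar_center (a point): Amber jar with a white cap, 48 mm across, 70 mm tall, loose, near the plates; this point is its centre, half-way up. To be left alone.
- pot_center (a point): Small white open ceramic pot, 54 mm across, 36 mm tall, loose, near the plates; this point is its centre, half-way up. To be left alone.
- weight_center (a point): Brass balance weight, 42 mm across, 46 mm tall, loose, near the plates; this point is its centre, half-way up. To be left alone.
Things that resemble listed ones, but are neither listed nor needed, are in the scene too. What is shaped like the part that bears tray_red_center but purple is not meant. Of the things that look like the plate_blue, the smaller one is meant.

How it is judged:
At the end, for the whole second after the job is handed in: Each tray rests flat and still on the plate of its own colour, its centre within 15 mm of the plate's centre and its long side within 12 degrees of the plate's long side (either way round), released (horizontal distance between tray_red_center and plate_red below 0.015 m and angle between the x axis of tray_red_center and the x axis of plate_red, either way round below 0.21 rad and z of tray_red_center in the frame of plate_red between 0.039 and 0.047 m and angle between each of tray_red_center, tray_yellow_center, tray_blue_center's own z axis and vertical below 0.06 rad and linear speed of each of tray_red, tray_yellow, tray_blue below 0.02 m/s and horizontal distance between tray_yellow_center and plate_yellow below 0.015 m and angle between the x axis of tray_yellow_center and the x axis of plate_yellow, either way round below 0.21 rad and z of tray_yellow_center in the frame of plate_yellow between 0.039 and 0.047 m and horizontal distance between tray_blue_center and plate_blue below 0.015 m and angle between the x axis of tray_blue_center and the x axis of plate_blue, either way round below 0.21 rad and z of tray_blue_center in the frame of plate_blue between 0.039 and 0.047 m); the robot touches nothing.
It fails at once if a tray is stood on the bare bench or slips down off a plate (height (world z) of any of tray_red_center, tray_yellow_center, tray_blue_center below 0.036 m).
It fails at once if a tray is tipped by more than 23 degrees (angle between any of tray_red_center, tray_yellow_center, tray_blue_center's own z axis and vertical above 0.4 rad).
It fails at once if a tray is dropped (falls freely from more than about 25 mm) ((linear speed of tray_red above 0.7 m/s and contact force between the fingers and tray_red below 0.05 N) or (linear speed of tray_yellow above 0.7 m/s and contact force between the fingers and tray_yellow below 0.05 N) or (linear speed of tray_blue above 0.7 m/s and contact force between the fingers and tray_blue below 0.05 N)).
It fails at once if the jar, pot or weight is moved by more than 25 mm (distance of any of jar_center, pot_center, weight_center from where it was at the start of the episode above 0.025 m).
It also fails if it takes over 115 s, if anything falls off the work surface, if the arm or the gripper's body presses on something with over 40 N, if the wrist force passes 120 N, or if a joint passes its speed limit or range.

ROBOT

A 6-joint arm with a two-finger parallel gripper is mounted at the origin on the work surface. World frame = base frame: x ahead of the robot, y to its left, z up, the work surface at z = 0. Lengths are in m, angles in rad, forces in N, time in s.
With the tool pointing down it reaches from about 0.35 to 0.875 m from the base axis. Payload 4.2 kg.
Tool frame: the origin (TCP) lies midway between the tips of the shut fingers; the grasp point (between the pads) lies 19 mm behind it; z points along the fingers, y is the direction in which the jaws open and shut (so a half turn about z gives the same grasp; the last joint's range is limited). The gripper opens to 85 mm and grips with 20 to 120 N. Pads are 22 mm wide; open, the fingers measure 114 mm over their backs; the gripper's body (76 mm by 85 mm) begins 54 mm behind the grasp point. The pads swing forward as they close: fully open they stand 13 mm farther back than shut.
Start: joints at [-1.029, 0.385, 0.008, 0, -1.194, -0.259], TCP at [0.174, -0.6, 0.231] pointing down, gripper open.
Joint ranges: [-3.14, 3.14], [-1.21, 2.06], [-1.07, 1.41], [-3.16, 2.05], [-2.99, -0.16], [-3.1, 3.1]. Speed limits (rad/s): [2.79, 2.79, 3.14, 3.14, 3.14, 3.14].

INTERFACE

Orientations are given as a unit quaternion [x, y, z, w].
In Python, from workcell import robot, get_obs, optics, workorder gives the robot as it stands. Calls block until the motion is done:
- robot.reach(position, orientation): joint-space move of the TCP to a pose.
- robot.move_straight(position, attitude=None, v=0.15): straight line of the TCP; attitude=None keeps the orientation; v is the mean speed in m/s.
- robot.set_joints(angles): joint-space move.
- robot.set_gripper(opening): finger opening in m; the grip force is fixed at half the most; returns when the fingers have stopped.
- robot.sleep(seconds).
- robot.solve_ik(position, orientation): joint angles nearest the present ones, or None.
- get_obs(): the state.
- optics.read_camera(name): name is "side" or "top"; returns the picture (480x640x3 uint8, blue, green, red); there is no depth.
- optics.get_calibration(name): a dict with "camera_matrix" (3x3 intrinsics, pixels), "k1" (the pictures are not rectified: a ray, as slopes to the right and down, at radius r is drawn at 1 + k1 r^2 times it, then the intrinsics apply), "eye" and "attitude" of the camera in the world. Camera axes: x right, y up, looking along -z (the intrinsics and any distortion apply to the point x, -y, -z); pixel columns grow to the right and rows downward; lengths in m; the calibration is good to about 2 mm. A picture is of the moment at which its call begins. get_calibration takes no time and is no camera call.
A pose or a line that the arm cannot do raises robot.IKError and nothing moves.
- workorder.close_job(): hands the job in, once; it reports no verdict.
The state is a dict: "t": time; "qpos": joint angles; "joint_vel": joint speeds; "joint_efforts": joint torques, N m; "ee_pos": TCP position; "ee_rot": TCP orientation; "contact_force": force on the tool from outside, world axes, zero at the start; "torque": the same for the moment, N m; "finger_gap": finger opening in m.
Only numpy, scipy, OpenCV 4.12 (cv2) and the standard library are available. Lean on these libraries where they do the work, as an engineer would, in place of code of your own. Each camera call takes 0.05 s, during which the arm holds its last target.

## Working session

There is one attempt and no reset: what is moved stays moved. The work goes in short steps, each a Python script; the robot and the scene stay as the last script left them, time stands still between calls to the robot, and variables do not carry over. Pictures are saved under pics/ and viewed, and the job is handed in when it is done.

```bash
ls; mkdir -p pics
python3 - <<'E'
from workcell import robot, get_obs, optics, workorder
import cv2
for n in("top","side"):
    cv2.imwrite(f"pics/{n}0.png",optics.read_camera(n)); print(n,optics.get_calibration(n))
print(get_obs())
E
```

```text
pics
top {'camera_matrix': array([[544.88185557,   0.        , 323.21452434],
       [  0.        , 544.88185557, 242.66381886],
       [  0.        ,   0.        ,   1.        ]]), 'k1': -0.16378437812195845, 'eye': array([ 0.29546248, -0.02783169,  1.16478572]), 'attitude': array([-0.05400417,  0.03862794,  0.71034724, -0.70071266])}
side {'camera_matrix': array([[600.23490701,   0.        , 333.71052718],
       [  0.        , 600.23490701, 240.8957259 ],
       [  0.        ,   0.        ,   1.        ]]), 'k1': -0.16993494913249588, 'eye': array([-0.07084625, -1.16952826,  0.86184128]), 'attitude': array([ 0.46653914, -0.1022367 , -0.19270738,  0.8571772 ])}
{'t': 0.1, 'qpos': array([-1.02938685e+00,  3.85502669e-01,  6.78188644e-03, -4.24020677e-04,
       -1.19396615e+00, -2.58587273e-01]), 'joint_vel': array([-0.00030019, -0.0023165 ,  0.00065367,  0.00109808, -0.00061271,
       -0.00090933]), 'joint_efforts': array([ 1.34058282e-04, -3.93320632e+01,  1.88929510e+01,  4.19793829e+00,
       -2.59421889e-03,  1.22031452e-05]), 'ee_pos': array([ 0.1742883 , -0.59968586,  0.23032628]), 'ee_rot': array([-1.40862785e-01,  9.90028658e-01,  9.47418655e-04, -1.86610571e-04]), 'contact_force': array([-0.37355253, -1.09073378,  0.53279027]), 'torque': array([-0.00223627, -0.00342121, -0.01506288]), 'finger_gap': 0.08524314187853413}
```

View pics/top0.png

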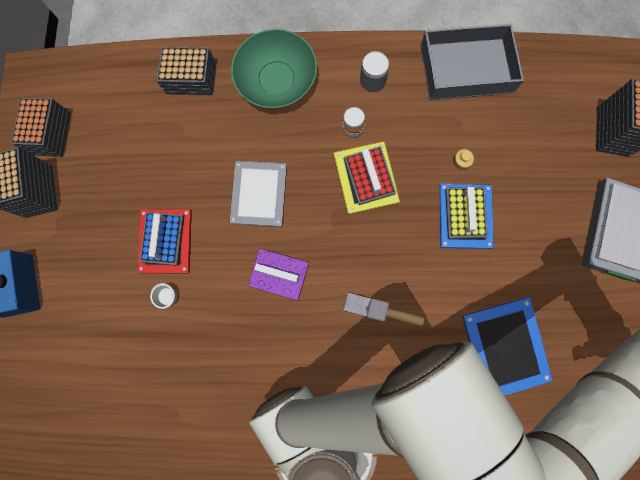

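View pics/side0.png

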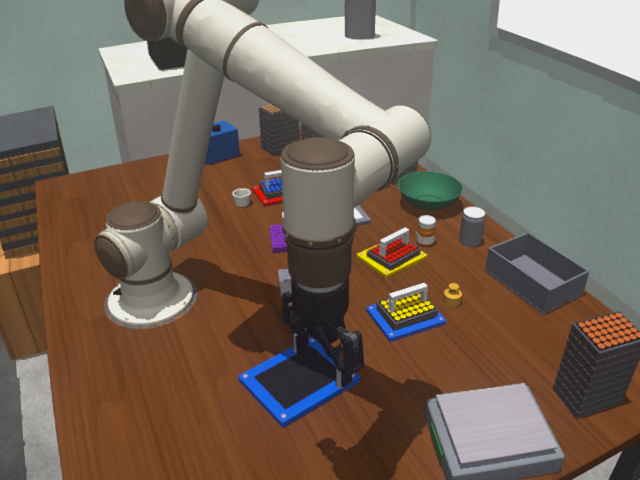

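Top view:
- Yellow tray stands on the blue-rimmed plate at (467,216), red tray on the yellow plate (367,177), blue tray on the red plate (164,241).
- The grey plate at (259,193) is empty.
- Purple lookalike tray at (279,274): not meant.
- Blue-plate candidates are (467,216) and (507,346). The first is clearly smaller and carries a wrong tray, so it fits. I'll confirm this by size and an enlarged crop.

```bash
cat > h.py <<'E'
import cv2, numpy as np
from scipy.spatial.transform import Rotation as R
from workcell import robot, get_obs, optics, workorder
def cast(name,px,z):
    c=optics.get_calibration(name); px=np.asarray(px,float).reshape(-1,2); K=c["camera_matrix"]
    d=np.c_[(px[:,0]-K[0,2])/K[0,0],(px[:,1]-K[1,2])/K[1,1]]
    u=d.copy()
    for _ in range(30): u=d/(1+c["k1"]*(u**2).sum(1,keepdims=True))
    v=R.from_quat(c["attitude"]).apply(np.c_[u[:,0],-u[:,1],-np.ones(len(u))])
    return c["eye"]+v*((z-c["eye"][2])/v[:,2])[:,None]
def hsv(name,img,box=None):
    return cv2.cvtColor(img,cv2.COLOR_BGR2HSV)
COL={"red":[((0,150,70),(6,255,255)),((174,150,70),(180,255,255))],"yellow":[((24,110,90),(34,255,255))],"blue":[((102,150,80),(122,255,255))],
     "white":[((0,0,150),(180,60,255))],"grey":[((0,0,110),(180,45,255))]}
def mask(img,col,box):
    h=cv2.cvtColor(img,cv2.COLOR_BGR2HSV); m=np.zeros(h.shape[:2],np.uint8)
    for a,b in COL[col]: m|=cv2.inRange(h,a,b)
    o=np.zeros_like(m); x0,y0,x1,y1=box; o[y0:y1,x0:x1]=m[y0:y1,x0:x1]; return o
def rect(name,m,z,pick="all",minarea=8):
    cs,_=cv2.findContours(m,cv2.RETR_EXTERNAL,cv2.CHAIN_APPROX_NONE)
    cs=[c for c in cs if cv2.contourArea(c)>minarea]
    if pick=="max": cs=[max(cs,key=cv2.contourArea)]
    P=cast(name,np.vstack(cs)[:,0,:],z)[:,:2]
    (cx,cy),(w,h),a=cv2.minAreaRect((P*1000).astype(np.float32))
    if w<h: w,h,a=h,w,a+90
    a=(a+90)%180-90      # direction of long side
    return np.array([cx,cy])/1000,w,h,a
E
cat > m.py <<'E'
from h import *
img=optics.read_camera("top")
B={"blueplate":("blue",(430,175,505,255)),"yelplate":("yellow",(325,135,410,220)),"redplate":("red",(130,200,200,280)),"greyplate":("grey",(222,150,295,235)),"bigblue":("blue",(455,290,560,400))}
for k,(c,b) in B.items(): print(k,rect("top",mask(img,c,b),.012,"max"))
T={"yel":("yellow",(446,186,490,242)),"red":("red",(338,140,398,206)),"blue":("blue",(142,212,187,268))}
for k,(c,b) in T.items():
    print(k,"pellets",rect("top",mask(img,c,b),.034,minarea=4)); m=mask(img,"white",b); print(k,"bar",rect("top",m,.074,"max"))
cv2.imwrite("pics/crop1.png",cv2.resize(img[130:400,330:600],None,fx=2.2,fy=2.2))
cv2.imwrite("pics/crop2.png",cv2.resize(img[130:300,120:420],None,fx=2.6,fy=2.6,interpolation=cv2.INTER_NEAREST))
E
python3 m.py
```

```text
blueplate (array([ 0.5023681 , -0.31308643]), 139.01287841796875, 114.20919036865234, -1.6429443359375)
yelplate (array([ 0.59072028, -0.09842493]), 141.67379760742188, 115.58992004394531, 12.102494239807129)
redplate (array([0.45816052, 0.34400662]), 139.5093231201172, 117.12202453613281, -0.8814468383789062)
greyplate (array([0.55924353, 0.13764772]), 141.19705200195312, 114.0557861328125, -4.2872161865234375)
bigblue (array([ 0.21589519, -0.39218973]), 186.0460968017578, 151.89584350585938, 13.815032005310059)
yel pellets (array([ 0.50708972, -0.30995343]), 98.21472930908203, 72.85885620117188, 0.22598746418952942)
yel bar (array([ 0.50682678, -0.31050531]), 87.96288299560547, 14.732789993286133, 0.18738527595996857)
red pellets (array([ 0.59139081, -0.10487261]), 98.14765930175781, 70.98334503173828, 16.205673217773438)
red bar (array([ 0.59138489, -0.10508357]), 90.76799011230469, 15.375146865844727, 15.771402359008789)
blue pellets (array([0.4613501 , 0.34530585]), 98.17283630371094, 72.0091552734375, -5.690910339355469)
blue bar (array([0.46192392, 0.34610092]), 90.87156677246094, 15.309429168701172, -5.711761474609375)
```

View pics/crop1.png

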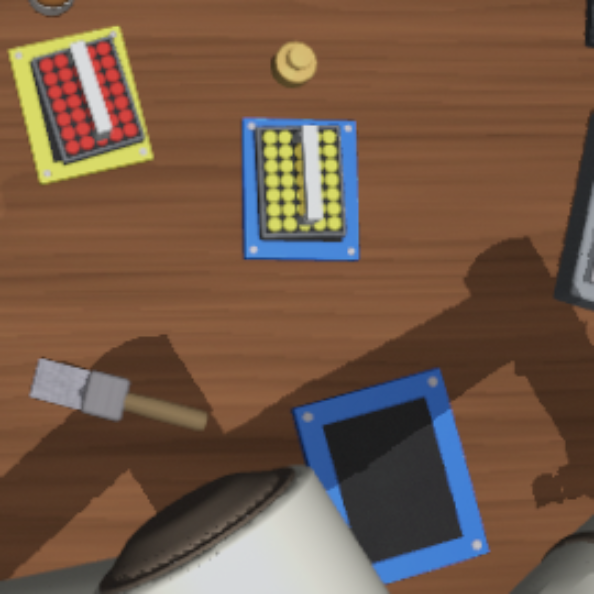

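View pics/crop2.png

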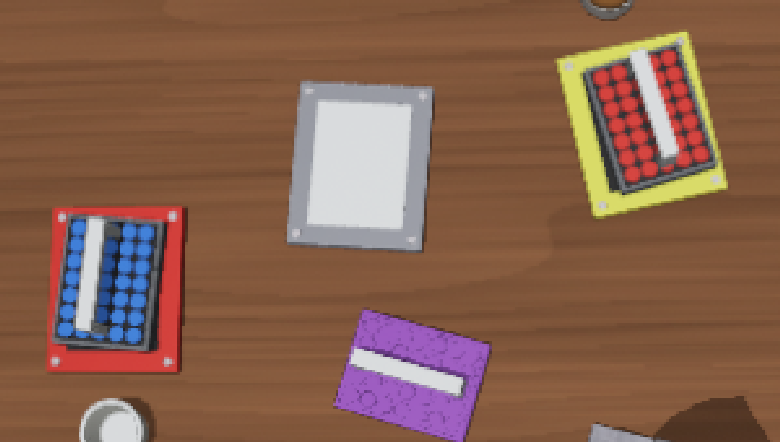

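The crops confirm it. The blue plate at (467,216) measures 139×114 mm and the lookalike 186×152 mm, so the smaller one is meant. All plates fit 140×114 and all bars fit 90×14. Order: blue→grey, red→red, yellow→yellow, blue→blue.

```bash
cat >> h.py <<'E'
ZG=0.051; ZH=0.20
def quat(adeg,flip): return (R.from_euler('z',adeg+(180 if flip else 0),degrees=True)*R.from_euler('x',180,degrees=True)).as_quat()
def flipsel(xy,a):
    best=None
    for f in (0,1):
        q=robot.solve_ik([*xy,ZH],quat(a,f))
        if q is not None and (best is None or abs(q[5])<abs(best[1][5])): best=(f,q)
    return best[0]
def st(s):
    o=get_obs(); print(s,"t%.1f"%o["t"],"tcp",o["ee_pos"].round(4),"F",o["contact_force"].round(1),"gap %.4f"%o["finger_gap"],"q6 %.2f"%o["qpos"][5])
def pick(xy,a,flip):
    q=quat(a,flip)
    robot.reach([*xy,ZH],q); robot.set_gripper(.06)
    robot.move_straight([*xy,ZG+.03],q,v=.12); robot.move_straight([*xy,ZG],q,v=.05); st("at bar")
    robot.set_gripper(0.0); robot.sleep(.2); st("closed")
    robot.move_straight([*xy,ZG+.02],q,v=.04); st("lifted 20")
    robot.move_straight([*xy,ZH],q,v=.12); st("up")
def place(xy,a,flip,release=True):
    q=quat(a,flip)
    robot.move_straight([*xy,ZH],q,v=.15); robot.sleep(.3)
    robot.move_straight([*xy,ZG+.02],q,v=.1); robot.sleep(.2); st("over")
    f0=get_obs()["contact_force"][2]
    for dz in (.008,.004,.002,.001,0.,-.001):
        robot.move_straight([*xy,ZG+dz],q,v=.03); robot.sleep(.1); f=get_obs()["contact_force"][2]-f0
        if f>2.0: break
    st("down dz=%.3f dF=%.1f"%(dz,f))
    robot.set_gripper(.05); robot.sleep(.2)
    robot.move_straight([*xy,ZG+.04],q,v=.06); robot.move_straight([*xy,ZH],q,v=.2); st("released")
E
python3 - <<'E'
from h import *
import cv2
g=(0.5592,0.1376); b=(0.4618,0.3457)
f=flipsel(b,-5.7); print("flip",f)
robot.move_straight([0.35,-0.45,0.25]) 
robot.reach([*b,ZH],quat(-5.7,f)); 
pick(b,-5.7,f)
cv2.imwrite("pics/s1.png",optics.read_camera("side")); cv2.imwrite("pics/t1.png",optics.read_camera("top"))
E
```

```text
flip 0
at bar t7.2 tcp [0.4619 0.3458 0.051 ] F [-0.7 -0.3  0.2] gap 0.0599 q6 0.55
closed t7.9 tcp [0.462  0.346  0.0513] F [-0.2  0.8  1.7] gap 0.0126 q6 0.55
lifted 20 t8.5 tcp [0.4617 0.3456 0.071 ] F [-0.2  0.2 -2.3] gap 0.0128 q6 0.55
up t9.8 tcp [0.4613 0.3453 0.199 ] F [ 0.8 -0.8 -1.7] gap 0.0131 q6 0.55
```

View pics/s1.png

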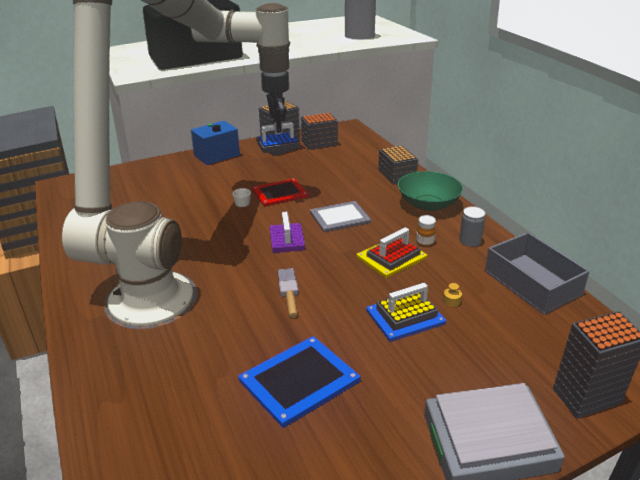

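View pics/t1.png

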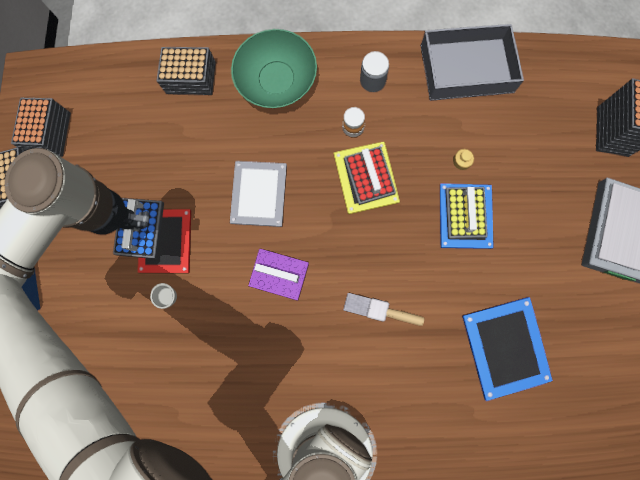

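Side view: the blue tray hangs level at (278,138). Top view: the red plate (164,241) is free and nothing else has moved. Next I place it on grey and check.

Run:
```python
from h import *
place((0.5592,0.1376),-4.3,0)
robot.reach([0.42,0.25,0.25],quat(0,0))
img=optics.read_camera("top"); cv2.imwrite("pics/t2.png",img)
print("redplate",rect("top",mask(img,"red",(130,200,200,280)),.012,"max"))
b=(225,155,292,232)
print("blue pellets",rect("top",mask(img,"blue",b),.034,minarea=4))
b=(338,140,398,206)
print("red bar",rect("top",mask(img,"white",b),.074,"max"))
```

```text
over t13.5 tcp [0.5594 0.1377 0.0715] F [ 0.   0.8 -1.8] gap 0.0128 q6 0.97
down dz=0.000 dF=2.8 t15.6 tcp [0.5594 0.1378 0.0513] F [-0.7  0.5  1. ] gap 0.0127 q6 0.97
released t17.7 tcp [0.5583 0.1373 0.1985] F [ 0.  -0.1 -0.7] gap 0.0503 q6 0.97
redplate (array([0.41708099, 0.34474146]), 117.02967071533203, 56.5665168762207, 89.51374053955078)
blue pellets (array([0.55884991, 0.13777438]), 98.82500457763672, 70.90643310546875, -4.278297424316406)
red bar (array([ 0.59138147, -0.10500224]), 91.30117797851562, 15.533522605895996, 15.771402359008789)
```

View pics/t2.png

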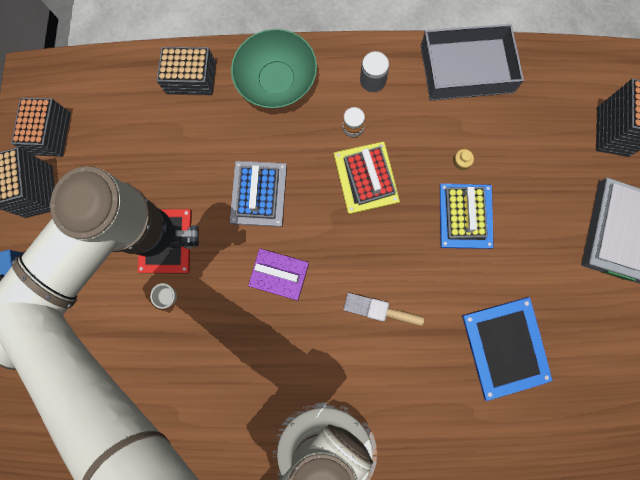

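The blue tray sits centred on grey at (259,190), within 1 mm of the plate. The red-plate rectangle in this frame is cut off by the arm, so I'm ignoring it. I'll pick up red, then remeasure the exposed red and yellow plates.

Run:
```python
from h import *
r=(0.5914,-0.1050)
robot.move_straight([0.5,0.1,0.25]); f=flipsel(r,15.8); print("flip",f)
pick(r,15.8,f)
img=optics.read_camera("top"); cv2.imwrite("pics/t3.png",img)
p=rect("top",mask(img,"red",(130,200,200,280)),.012,"max"); print("redplate",p)
```

```text
flip 1
at bar t24.1 tcp [ 0.5916 -0.105   0.051 ] F [ 0.5 -0.1 -0.5] gap 0.0604 q6 -1.39
closed t24.7 tcp [ 0.5916 -0.105   0.0514] F [-1.1  0.4  4. ] gap 0.0132 q6 -1.39
lifted 20 t25.4 tcp [ 0.5912 -0.1049  0.0709] F [ 0.3  0.7 -3.4] gap 0.0125 q6 -1.39
up t26.6 tcp [ 0.5907 -0.105   0.1989] F [ 0.9 -0.4 -3.1] gap 0.0127 q6 -1.39
redplate (array([0.45813763, 0.34399316]), 139.5170135498047, 117.09175872802734, -0.9086074829101562)
```

View pics/t3.png

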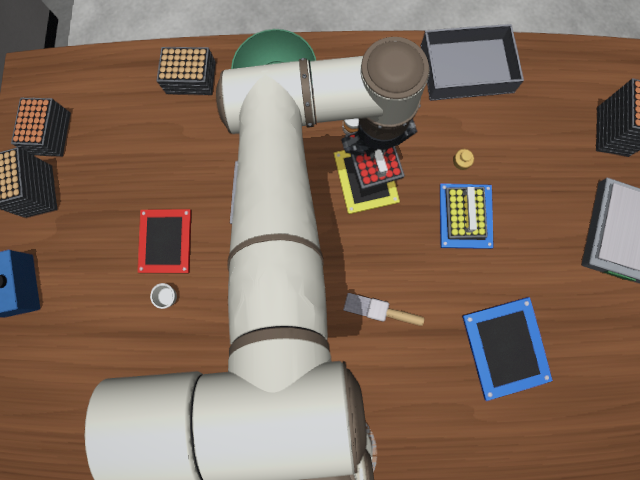

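Red tray is held level at (378,165). The red plate at (164,241) is fully visible and agrees with the first measurement.

Run:
```python
from h import *
place((0.4581,0.3440),-0.9,1)
y=(0.5068,-0.3105)
robot.move_straight([0.52,0.1,0.22]); f=flipsel(y,0.2); print("flip",f)
robot.reach([*y,0.25],quat(0.2,f))
img=optics.read_camera("top"); cv2.imwrite("pics/t4.png",img)
print("red pellets",rect("top",mask(img,"red",(146,212,184,268)),.034,minarea=4),rect("top",mask(img,"white",(146,212,184,268)),.074,"max"))
print("yelplate",rect("top",mask(img,"yellow",(325,135,410,220)),.012,"max"))
```

```text
over t31.9 tcp [0.4583 0.3442 0.0715] F [ 0.1 -0.2 -4. ] gap 0.0127 q6 -2.51
down dz=0.000 dF=4.5 t34.0 tcp [0.4583 0.3442 0.0514] F [-0.6 -0.8  0.5] gap 0.0130 q6 -2.51
released t36.1 tcp [0.4573 0.3434 0.1986] F [ 0.1  0.2 -0.5] gap 0.0500 q6 -2.51
flip 1
red pellets (array([0.45744843, 0.33617822]), 122.16035461425781, 82.80706024169922, 1.327547311782837) (array([0.45891681, 0.34353778]), 87.98817443847656, 15.419761657714844, -0.42812347412109375)
yelplate (array([ 0.59086548, -0.0985095 ]), 141.62657165527344, 115.39228057861328, 12.308289527893066)
```

View pics/t4.png

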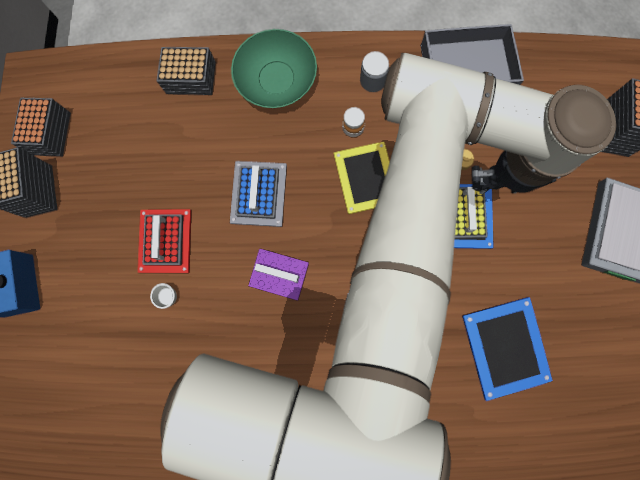

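Red tray is centred on the red plate at (163,241). Its bar is within 1 mm and 0.5° of the plate; the pellet rectangle picked up the red rim and is void. The yellow plate agrees with the first measurement. Next: yellow, then blue.

Run:
```python
from h import *
pick((0.5068,-0.3105),0.2,1)
img=optics.read_camera("top"); cv2.imwrite("pics/t5.png",img)
place((0.5908,-0.0985),12.2,1)
robot.move_straight([0.55,0.0,0.22])
b=(0.5589,0.1377)
f=flipsel(b,-4.3); print("flip",f)
robot.reach([*b,.25],quat(-4.3,f))
img=optics.read_camera("top"); cv2.imwrite("pics/t6.png",img)
print("blueplate",rect("top",mask(img,"blue",(430,175,505,255)),.012,"max"))
print("yel bar",rect("top",mask(img,"white",(345,150,390,202)),.074,"max"))
```

```text
at bar t42.0 tcp [ 0.507  -0.3106  0.051 ] F [ 0.7  0.  -0.5] gap 0.0604 q6 -1.29
closed t42.7 tcp [ 0.507  -0.3105  0.0514] F [-1.1  1.   3.4] gap 0.0128 q6 -1.29
lifted 20 t43.3 tcp [ 0.5067 -0.3104  0.071 ] F [ 0.4  0.  -3.1] gap 0.0127 q6 -1.29
up t44.6 tcp [ 0.5062 -0.3102  0.1989] F [-0.7  0.3 -2.7] gap 0.0131 q6 -1.29
over t48.2 tcp [ 0.5911 -0.0985  0.0715] F [-0.1  0.1 -2.9] gap 0.0128 q6 -1.46
down dz=0.000 dF=3.7 t50.3 tcp [ 0.5911 -0.0985  0.0514] F [-0.9  0.4  0.8] gap 0.0128 q6 -1.46
released t52.5 tcp [ 0.5898 -0.0983  0.1985] F [ 0.4 -0.3  0. ] gap 0.0497 q6 -1.46
flip 0
blueplate (array([ 0.50234534, -0.31308582]), 138.9674530029297, 114.20919036865234, -1.6429443359375)
yel bar (array([ 0.58995361, -0.09843228]), 88.7239761352539, 15.508930206298828, 11.716272354125977)
```

View pics/t6.png

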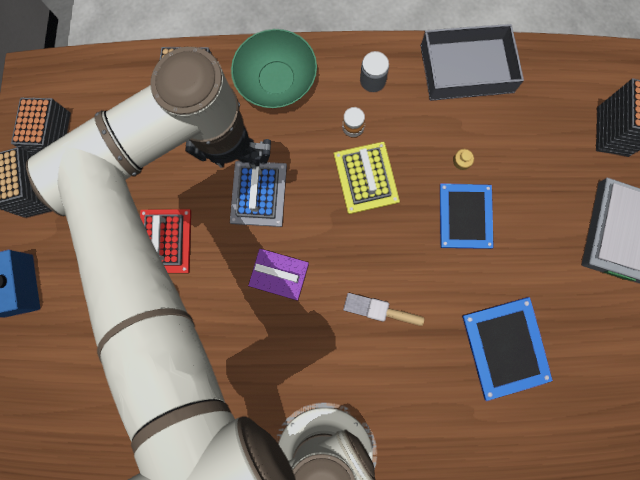

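Yellow tray is on the yellow plate at (367,176), about 1 mm off. The small blue plate at (467,216) is free. Last move: blue from grey to blue.

Run:
```python
from h import *
pick((0.5589,0.1377),-4.3,0)
place((0.5023,-0.3131),-1.6,0)
robot.move_straight([0.5023,-0.3131,0.25])
robot.reach([0.4,0.1,0.3],quat(0,0))
robot.sleep(.5)
img=optics.read_camera("top"); cv2.imwrite("pics/t7.png",img); cv2.imwrite("pics/s7.png",optics.read_camera("side"))
for n,b in {"blue":(446,186,490,244),"yel":(345,150,390,202),"red":(146,212,184,268)}.items():
  try: print(n,"bar",rect("top",mask(img,"white",b),.074,"max"))
  except Exception as e: print(n,e)
st("end")
```

```text
at bar t58.1 tcp [0.5591 0.1377 0.051 ] F [-0.6  0.3 -0.2] gap 0.0600 q6 0.97
closed t58.8 tcp [0.5592 0.1379 0.0514] F [-0.6  0.2  2.6] gap 0.0128 q6 0.97
lifted 20 t59.4 tcp [0.5587 0.1376 0.071 ] F [ 0.   0.7 -3.1] gap 0.0130 q6 0.97
up t60.6 tcp [0.5583 0.1375 0.199 ] F [-0.3 -0.2 -2.1] gap 0.0127 q6 0.97
over t65.8 tcp [ 0.5026 -0.3132  0.0716] F [ 0.  -0.7 -1.7] gap 0.0128 q6 1.83
down dz=0.000 dF=3.9 t67.8 tcp [ 0.5025 -0.3132  0.0514] F [-0.8  1.   2.2] gap 0.0130 q6 1.83
released t70.0 tcp [ 0.5015 -0.3126  0.1985] F [-0.4  0.9  0.9] gap 0.0497 q6 1.83
blue bar (array([ 0.50163513, -0.31290515]), 89.8794937133789, 15.178670883178711, -1.4465713500976562)
yel bar (array([ 0.58995361, -0.09843228]), 88.7239761352539, 15.508930206298828, 11.716272354125977)
red bar (array([0.45087698, 0.32304984]), 116.89313507080078, 79.14360809326172, 1.7702361345291138)
end t72.7 tcp [0.4 0.1 0.3] F [-0.6  0.7 -0.5] gap 0.0499 q6 0.93
```

View pics/t7.png

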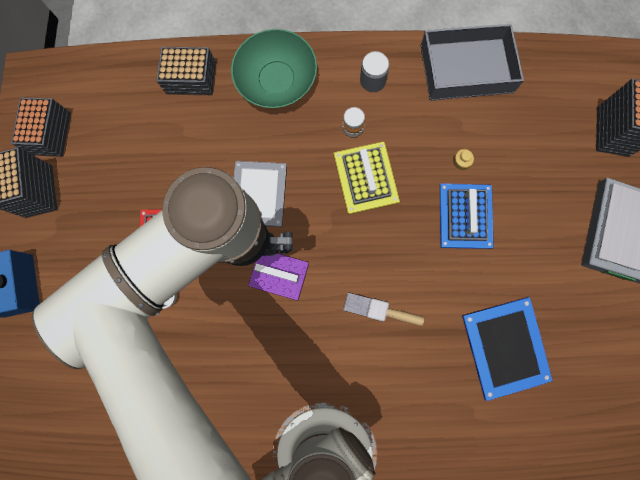

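View pics/s7.png

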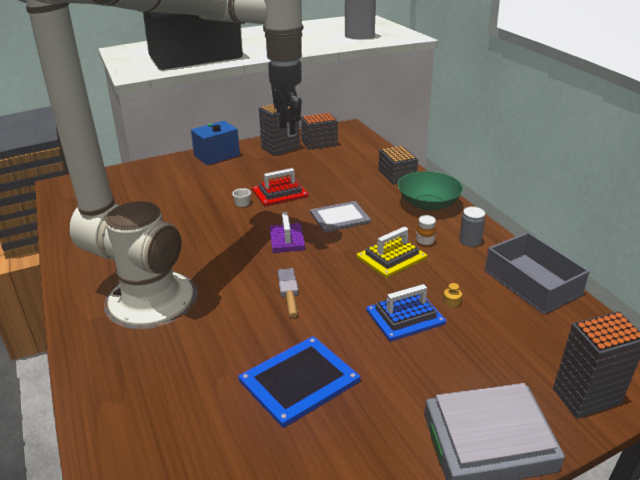

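Both views show each tray on its own plate: blue at (467,216), yellow at (367,176) in the top view; red at (280,190) in the side view, hidden by the arm from above. The jar (427,230), pot (242,198) and weight (453,294) stand where they were in the side view, and the gripper is empty and clear. I'm handing in.

```bash
python3 -c "
from workcell import workorder
print(workorder.close_job())"
```

```text
the job is handed in; nothing more can be done
None
```

All three trays are on the plates of their own colour, and the job was handed in after about 73 s of the 115 s. The order was blue to grey, red to red, yellow to yellow, then blue to the smaller blue plate.

| Tray | Offset from plate centre | Angle to plate |
|---|---|---|
| Red | about 1 mm | 0.5° |
| Yellow | about 1 mm | 0.5° |
| Blue | about 1 mm | 0.2° |

- **Last look:** the jar, pot and weight looked unmoved by eye; I did not measure them. The gripper was empty and clear of everything.
- **Failed check:** the final overhead measurement of the red tray was invalid because the arm hid it. Its figure comes from an earlier clear view just after placing; the final side view still showed it sitting properly on its plate.
- **Void readings:** I discarded two earlier ones: a red-plate rectangle cut off by the arm, and a red-pellet rectangle that had picked up the red rim. Cleaner measurements replaced both.

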